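Load the AA cells into the matching charging cradles

ROBOT

A 6-joint arm with a two-finger parallel gripper is mounted at the origin on a cart in front of the work surface, level with it; the furniture and walls round the work are solid. World frame = base frame: x ahead of the robot, y to its left, z up, the work surface at z = 0. Lengths are in mm, angles in rad, forces in N, time in s.
With the tool pointing down it reaches from about 300 to 775 mm from the base axis. Payload 14.6 kg.
Tool frame: the origin (TCP) lies midway between the tips of the shut fingers; the grasp point (between the pads) lies 19 mm behind it; z points along the fingers, y is the line along which they close (so a half turn about z gives the same grasp; the last joint's range is limited). The gripper opens to 85 mm and grips with 20 to 120 N. Pads are 22 mm wide; open, the fingers measure 114 mm over their backs; the gripper's body (76 mm by 85 mm) begins 54 mm behind the grasp point. The pads swing forward as they close: fully open they stand 13 mm farther back than shut.
Start: joints at [-1.313, 0.3, 1.521, -0, 1.321, -0.067], TCP at [175.508, -521.235, 231.281] pointing down, gripper open.
Joint ranges: [-3.03, 3.03], [-0.79, 2.21], [0.23, 2.52], [-1.04, 4.18], [0, 3.07], [-2.55, 2.55]. Speed limits (rad/s): [2.22, 2.22, 2.57, 3.14, 3.14, 3.14].

INTERFACE

Orientations are given as a rotation vector (axis times angle).
In Python, from bench import r gives the robot as it stands. Calls block until the motion is done:
- r.movep(position, orientation): joint-space move of the TCP to a pose.
- r.movel(position, max_speed=150, frame=None, guard=None): straight line of the TCP; frame=None keeps the orientation; max_speed is the mean speed in mm/s. With guard (N) it stops when the force on the tool has changed by that much, and returns True; else False.
- r.move_joints(angles): joint-space move.
- r.open_gripper() and r.close(force=None): open the fingers fully, or close them until they stop; force is the grip in N (None keeps the last).
- r.pause(seconds).
- r.ik(position, orientation): joint angles nearest the present ones, or None.
- r.snapshot(name): name is "scene" or "side" or "wrist"; returns (picture, depth): 384x512x3 uint8, blue, green, red; 384x512 float32, mm along the optical axis (not along the pixel's ray), 0 where there is no reading.
- r.camera_info(name): a dict with "fovy" (degrees; the focal length in pixels is half the picture's height over the tangent of half this angle, whatever the lens; pixels are square), "cx", "cy" (the principal point, pixels), "extrinsics" (4x4, takes a point from world to camera coordinates); the wrist camera has in their place "tool_from_camera" (4x4, takes a point from camera to tool coordinates, whose origin is the TCP and whose axes are the flange's). Camera axes: x right, y down, z forward; pixel columns grow to the right and rows downward; lengths in mm; the calibration is good to about 2 mm. A picture is of the moment at which its call begins: read the wrist's pose just before it. camera_info takes no time and is no camera call.
A pose or a line that the arm cannot do raises r.MotionError and nothing moves.
- r.sign_off(): hands the job in; it is judged then, once.
Trained networks look in the newest picture that a camera, given by its name, has taken for a name from the list of things; names that differ only in an ending like _2 or _b are one class to them, and where a whole thing is asked for, a point or a joint stands for the part that bears it (a point fixed in the world has none). Each returns a list of dicts, best first, with "score" (0 to 1); they miss things now and then, are a little off and sometimes report something else, mostly with a low value. They report only what shows in the picture. A call takes as long as a camera call.
- r.find_in(camera, name): "bbox" ([left, top, right, bottom] in pixels, round what is visible of it).
Readings, each from a call of its own:
- r.get_clock(): time.
- r.get_q(): joint angles.
- r.get_joint_vel(): joint speeds.
- r.get_joint_torque(): joint torques, N m.
- r.get_ee_pos(): TCP position.
- r.get_tcp_rot(): TCP orientation.
- r.get_wrist_force(): force on the tool from outside, world axes, zero at the start.
- r.get_wrist_torque(): the same for the moment, N m.
- r.get_grip_width(): opening from 0.0 (shut) to 1.0 (fully open).
- r.get_finger_force(): force on a finger pad.
Only numpy, scipy, OpenCV 4.12 (cv2) and the standard library are available. Lean on these libraries where they do the work, as an engineer would, in place of code of your own. Each camera call takes 0.05 s, during which the arm holds its last target. There are 200 camera calls.

TASK

Put the four AA cells on to charge: the red cells go in the cradles with red beds and the green cells in the cradles with green beds, one cell to a cradle. Lay each cell flat on the bed, straight along the cradle, with its yellow end towards the cradle's brass contact. Leave the hub and the note block where they are.

Things in the scene. Friction and masses are not known exactly. Their poses are not given: they have to be found in the camera images.
- cell_red_1_tip (a point): A red AA cell with a yellow band over the third at its plus end, 14 mm in diameter, 50 mm long, 23 g, lying on the bench. This point is the centre of the yellow end face, 7 mm above the underside. y runs along the cell from this point into it (the cell's middle is 25 mm along +y), z up, x across. It does not roll.
- cell_red_2_tip (a point): A red AA cell with a yellow band over the third at its plus end, 14 mm in diameter, 50 mm long, 23 g, lying on the bench. This point is the centre of the yellow end face, 7 mm above the underside. y runs along the cell from this point into it (the cell's middle is 25 mm along +y), z up, x across. It does not roll.
- cell_green_1_tip (a point): A green AA cell with a yellow band over the third at its plus end, 14 mm in diameter, 50 mm long, 23 g, lying on the bench. This point is the centre of the yellow end face, 7 mm above the underside. y runs along the cell from this point into it (the cell's middle is 25 mm along +y), z up, x across. It does not roll.
- cell_green_2_tip (a point): A green AA cell with a yellow band over the third at its plus end, 14 mm in diameter, 50 mm long, 23 g, lying on the bench. This point is the centre of the yellow end face, 7 mm above the underside. y runs along the cell from this point into it (the cell's middle is 25 mm along +y), z up, x across. It does not roll.
- cradle_red_1: Charging cradle fixed to the bench: black tray 48 (x) by 92 mm (y) with a red bed. Origin: centre of its underside; z up. Bed top 9 mm above the origin, free area 34 (x) by 73 mm (y). Lips along both long sides are 12 mm high (3 mm above the bed; keep fingertips above them), end walls 18 mm. The 24 mm wide brass contact is on the end wall at -y; the +y end is all black.
- cradle_red_2: Charging cradle fixed to the bench: black tray 48 (x) by 92 mm (y) with a red bed. Origin: centre of its underside; z up. Bed top 9 mm above the origin, free area 34 (x) by 73 mm (y). Lips along both long sides are 12 mm high (3 mm above the bed; keep fingertips above them), end walls 18 mm. The 24 mm wide brass contact is on the end wall at -y; the +y end is all black.
- cradle_green_1: Charging cradle fixed to the bench: black tray 48 (x) by 92 mm (y) with a green bed. Origin: centre of its underside; z up. Bed top 9 mm above the origin, free area 34 (x) by 73 mm (y). Lips along both long sides are 12 mm high (3 mm above the bed; keep fingertips above them), end walls 18 mm. The 24 mm wide brass contact is on the end wall at -y; the +y end is all black.
- cradle_green_2: Charging cradle fixed to the bench: black tray 48 (x) by 92 mm (y) with a green bed. Origin: centre of its underside; z up. Bed top 9 mm above the origin, free area 34 (x) by 73 mm (y). Lips along both long sides are 12 mm high (3 mm above the bed; keep fingertips above them), end walls 18 mm. The 24 mm wide brass contact is on the end wall at -y; the +y end is all black.
- usb_hub: A bystander: grey four-port hub, 31 x 100 x 14 mm, long along its y, behind the work. Origin at the centre of its underside.
- note_block: A bystander: block of blue sticky notes, 76 x 76 x 17 mm, at the right of the work. Origin at the centre of its underside.

How it is judged:
By the outcome, as a careful person would: the job done as asked, in the order asked, and still so for the second after the job is handed in, with the robot touching nothing.
It also fails if it takes over 93 s, if anything falls off the work surface, if the arm or the gripper's body presses on something with over 40 N, if the wrist force passes 120 N, or if a joint passes its speed limit or range.

## Working session

There is one attempt and no reset: what is moved stays moved. The work goes in short steps, each a Python script; the robot and the scene stay as the last script left them, time stands still between calls to the robot, and variables do not carry over. Pictures are saved under pics/ and viewed, at most 14 in all, crops included, and the job is handed in when it is done.

```bash
mkdir -p pics; ls; python3 - <<'E'
from bench import r
import cv2,numpy as np
np.set_printoptions(precision=3,suppress=True)
for n in("scene","side","wrist"):
    p,d=r.snapshot(n); cv2.imwrite(f"pics/{n}0.png",p); np.savez(f"{n}0.npz",p=p,d=d); print(n,r.camera_info(n))
print(r.get_ee_pos(),r.get_tcp_rot(),r.get_clock())
E
```

```text
bench.py
pics
scene {'fovy': 49.958791943253736, 'cx': 256.93858198233943, 'cy': 192.31585128745252, 'extrinsics': array([[   0.81 ,   -0.586,   -0.017, -507.88 ],
       [  -0.337,   -0.441,   -0.832,  183.063],
       [   0.48 ,    0.679,   -0.555, 1089.556],
       [   0.   ,    0.   ,    0.   ,    1.   ]])}
side {'fovy': 56.886503336269094, 'cx': 259.0852455369385, 'cy': 187.68033859451737, 'extrinsics': array([[ -0.944,  -0.33 ,  -0.008, 512.72 ],
       [ -0.115,   0.351,  -0.929, 115.841],
       [  0.309,  -0.876,  -0.369, 826.047],
       [  0.   ,   0.   ,   0.   ,   1.   ]])}
wrist {'fovy': 58.476091644346084, 'cx': 256.2123712744382, 'cy': 189.5092701361579, 'tool_from_camera': array([[   0.001,   -0.947,   -0.321,   82.218],
       [   1.   ,    0.001,    0.   ,   -0.908],
       [  -0.   ,   -0.321,    0.947, -142.224],
       [   0.   ,    0.   ,    0.   ,    1.   ]])}
[ 175.466 -521.06   230.878] [-3.099 -0.508  0.   ] 0.15
```

View pics/scene0.png

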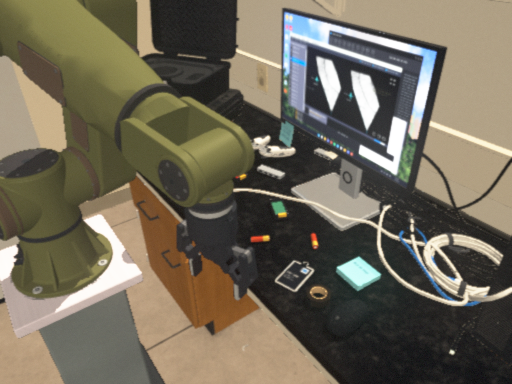

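View pics/side0.png

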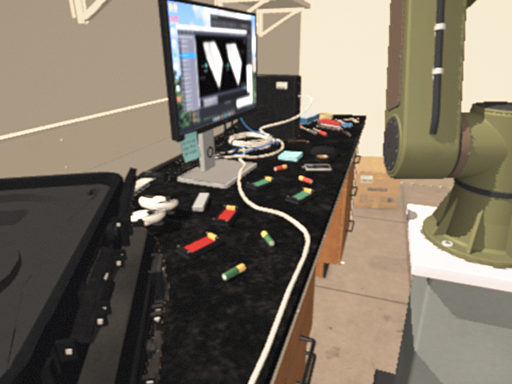

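The scene view shows red cells at (260,239) and (314,240) and a green cradle at (279,209). The side view shows red cradles at (199,243) and (227,213), green cradles at (262,182) and (300,194), green cells at (268,238) and (234,271), and red cells at (280,167) and (305,179). The monitor foot and the cable are close by. I'll localise these coarsely from the side depth.

```bash
cat > h.py <<'E'
from bench import r
import cv2,numpy as np
from scipy.spatial.transform import Rotation as R
np.set_printoptions(precision=3,suppress=True)
def rays(n,u,v,d,T=None):
    i=r.camera_info(n); f=192/np.tan(np.radians(i["fovy"]/2))
    u,v,d=map(np.asarray,(u,v,d)); c=np.stack([(u-i["cx"])/f*d,(v-i["cy"])/f*d,d],-1)
    if n=="wrist":
        C=T@i["tool_from_camera"]
    else: C=np.linalg.inv(i["extrinsics"])
    return c@C[:3,:3].T+C[:3,3]
def tool():
    T=np.eye(4);T[:3,:3]=R.from_rotvec(r.get_tcp_rot()).as_matrix();T[:3,3]=r.get_ee_pos();return T
def down(a):  # tool z down, tool x axis at angle a from world x
    x=np.array([np.cos(a),np.sin(a),0]);z=np.array([0,0,-1.]);return R.from_matrix(np.c_[x,np.cross(z,x),z]).as_rotvec()
E
python3 - <<'E'
from h import *
d=np.load("side0.npz")["d"]
for nm,u,v in [("cr",199,243),("cr",227,213),("cg",262,182),("cg",300,194),("g",268,238),("g",234,271),("r",280,167),("r",305,179),("hub",201,202),("note",290,156),("foot",215,178),("cable",308,240),("cable",275,210),("cable",243,190)]:
    print(nm,rays("side",u,v,d[v,u]))
# obstacles higher than 25mm in the work area
v,u=np.mgrid[:384,:512]; P=rays("side",u,v,d).reshape(-1,3)
m=(d.ravel()>0)&(P[:,2]>30)&(P[:,0]>250)&(P[:,0]<900)&(abs(P[:,1])<500)
H,xe,ye=np.histogram2d(P[m,0],P[m,1],bins=[np.arange(250,901,50),np.arange(-500,501,100)]);print(H.astype(int))
for a in (-1,-.3,0.3,):
  for p in [(400,-150,330),(400,150,330),(430,0,400)]: print(p,a,r.ik(p,down(a)))
E
```

```text
cr [601.582 242.154   7.944]
cr [604.584  81.528   8.632]
cg [ 591.147 -166.189    8.732]
cg [ 451.562 -108.163    7.739]
g [457.923 182.309  14.324]
g [482.784 320.509  11.448]
r [ 577.148 -327.825   10.43 ]
r [ 463.975 -233.082   10.156]
hub [698.226  49.504  13.918]
note [ 575.108 -463.02    13.85 ]
foot [ 747.424 -141.336   13.528]
cable [372.478 150.883   7.564]
cable [489.589  23.216   8.3  ]
cable [ 633.431 -104.954   -1.067]
[[   0    0    0    0  108    0    0    0    0    0]
 [   0    0    0    0    0    0    0    0    0    0]
 [   0    0    0    0    0    0    0    0    0    0]
 [   0    0    0    0    0    0    0    0    0    0]
 [   0    0    0    0    0    0    0    0    0    0]
 [   0    0    0    0    0    0    0    0    0  612]
 [   0    0    0    0    0    0    0    0    7 1546]
 [   0    0    0    0    0    0    0    0  206 1115]
 [   0    0    0    0    0    0    0    0    3  860]
 [1131 1372 1703 1966  369   75  143  121    0  647]
 [   0    0    0  193 2586 2369  174  203    0  290]
 [   0    0  336  198    0    8   61    1    0    0]
 [   0    0   11    7    2    1    0    0    0    0]]
(400, -150, 330) -1 [-0.445 -0.043  1.679 -0.     1.505  2.126]
(400, 150, 330) -1 None
(430, 0, 400) -1 [-0.085 -0.049  1.529 -0.     1.662  2.486]
(400, -150, 330) -0.3 [-0.445 -0.043  1.679  0.     1.505  1.426]
(400, 150, 330) -0.3 [ 0.273 -0.043  1.679  0.     1.505  2.144]
(430, 0, 400) -0.3 [-0.085 -0.049  1.529  0.     1.662  1.786]
(400, -150, 330) 0.3 [-0.445 -0.043  1.679  0.     1.505  0.826]
(400, 150, 330) 0.3 [ 0.273 -0.043  1.679  0.     1.505  1.544]
(430, 0, 400) 0.3 [-0.085 -0.049  1.529  0.     1.662  1.186]
```

```bash
python3 - <<'E'
from h import *
for k,p in enumerate([(440,-260,330),(440,140,330)]):
    r.movep(p,down(np.pi)); T=tool(); p,d=r.snapshot("wrist"); cv2.imwrite(f"pics/w{k}.png",p); np.savez(f"w{k}.npz",p=p,d=d,T=T)
    print(T[:3,3],r.get_clock())
E
```

```text
[ 439.806 -260.328  329.832] 2.025
[440.311 139.313 329.972] 3.5583
```

View pics/w0.png

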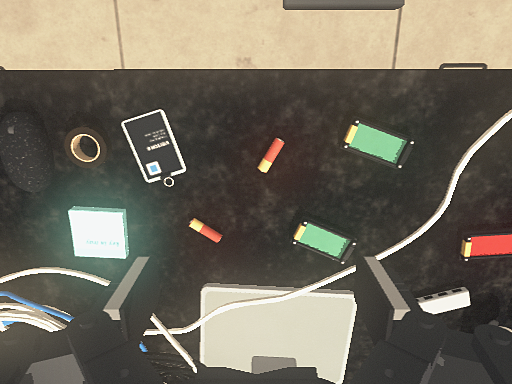

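View pics/w1.png

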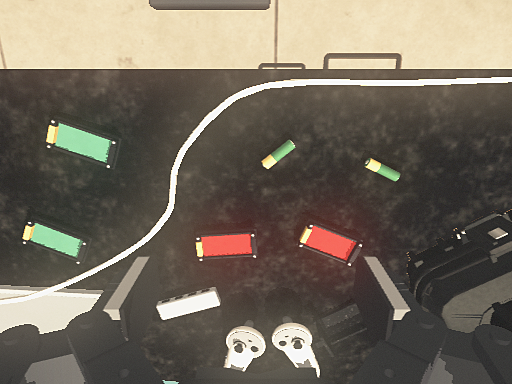

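w0 shows red cells at (271,156), yellow end lower-left, and (206,230), yellow end upper-left. It also shows green cradles at (378,143) and (324,240), brass on the left. w1 shows green cells at (279,154) and (383,169), and red cradles at (226,245) and (330,243), brass on the left. Next I'll segment and measure them.

```bash
cat > seg.py <<'E'
from h import *
def plane(T,uv,z):
    uv=np.atleast_2d(uv).astype(float); a=rays("wrist",uv[:,0],uv[:,1],np.ones(len(uv)),T); o=(T@r.camera_info("wrist")["tool_from_camera"])[:3,3]
    return o+(a-o)*((z-o[2])/(a-o)[:,2])[:,None]
def hue(p,col):
    h,s,v=cv2.split(cv2.cvtColor(p,cv2.COLOR_BGR2HSV)); ok=(s>110)&(v>70)
    return ok&{"red":(h<9)|(h>172),"green":(h>42)&(h<85),"yellow":(h>=14)&(h<=38)}[col]
def blobs(m,lo):
    n,l,st,c=cv2.connectedComponentsWithStats(m.astype(np.uint8)); return [l==i for i in range(1,n) if st[i,4]>lo]
def things(p,d,T):
    ye=blobs(hue(p,"yellow"),25); out=[]
    for col in("red","green"):
        for b in blobs(hue(p,col),60):
            v,u=np.nonzero(b); c=np.array([u.mean(),v.mean()])
            z0=np.median(rays("wrist",u,v,d[v,u],T)[:,2])
            near=[y for y in ye if (cv2.dilate(b.astype(np.uint8),np.ones((11,11)))>0)[y].any()]
            if not near: continue
            y=max(near,key=np.sum); vy,uy=np.nonzero(y); cradle=len(u)>600
            q=plane(T,np.c_[u,v],9 if cradle else 11)[:,:2]; yq=plane(T,np.c_[uy,vy],9 if cradle else 11)[:,:2]
            rect=cv2.minAreaRect((q if cradle else np.r_[q,yq]).astype(np.float32))
            ax=cv2.boxPoints(rect); e=[ax[1]-ax[0],ax[2]-ax[1]]; e=max(e,key=np.linalg.norm); e/=np.linalg.norm(e)
            dirn=yq.mean(0)-q.mean(0)
            if e@dirn<0:e=-e
            # cradle: -y end = brass => e points to contact; cell: e points to tip
            out.append(dict(kind="cradle" if cradle else "cell",col=col,c=np.array(rect[0]),size=sorted(rect[1]),ang=np.arctan2(e[1],e[0]),z=z0,dang=np.arctan2(dirn[1],dirn[0]),uv=c,n=len(u)))
    return out
E
python3 - <<'E'
from seg import *
for k in (0,1):
    w=np.load(f"w{k}.npz")
    for o in things(w["p"],w["d"],w["T"]): print(k,o["kind"],o["col"],o["uv"],o["c"],np.array(o["size"]),"z %.1f ang %.3f %.3f n%d"%(o["z"],o["ang"],o["dang"],o["n"]))
E
```

```text
0 cell red [273.439 149.927] [ 462.169 -240.217] [15.26  49.541] z 12.3 ang -0.535 -0.733 n262
0 cell red [210.461 233.309] [ 576.202 -334.567] [16.352 48.945] z 12.4 ang -2.186 -2.369 n217
0 cradle red [490.999 244.881] [601.731  93.953] [33.893 64.992] z 8.5 ang -1.501 -1.454 n810
1 cell red [298.811 230.393] [577.062 204.124] [17.561 46.373] z -0.2 ang -0.331 0.966 n122
1 cradle red [330.382 243.298] [598.619 252.517] [38.648 77.693] z 8.5 ang -1.997 -1.952 n993
```

```bash
python3 - <<'E'
from seg import *
w=np.load("w0.npz");h=cv2.cvtColor(w["p"],cv2.COLOR_BGR2HSV)
print(h[143,378],h[240,324],h[135,351],h[233,299],h[245,510])
w=np.load("w1.npz");h=cv2.cvtColor(w["p"],cv2.COLOR_BGR2HSV)
print(h[150,285],h[172,390],h[160,268],h[164,373],h[245,226],h[243,330],h[230,299],h[236,306])
E
```

```text
[ 66  78 212] [ 66  76 217] [ 30  87 247] [ 30  75 248] [  2 170 246]
[ 56  80 219] [ 57  86 192] [ 29  96 248] [ 30  66 247] [  3 163 247] [  2 159 247] [  7 121  76] [ 31  58 249]
```

```bash
python3 - <<'E'
s=open("seg.py").read()
s=s.replace('''ok=(s>110)&(v>70)
    return ok&{"red":(h<9)|(h>172),"green":(h>42)&(h<85),"yellow":(h>=14)&(h<=38)}[col]''','''
    return {"red":((h<12)|(h>172))&(s>110)&(v>130),"green":(h>42)&(h<80)&(s>50)&(v>100),"yellow":(h>=14)&(h<=40)&(s>40)&(v>130)}[col]''')
open("seg.py","w").write(s)
E
cat > show.py <<'E'
from seg import *
import sys
for k in sys.argv[1:]:
    w=np.load(f"{k}.npz")
    for o in things(w["p"],w["d"],w["T"]): print(k,o["kind"],o["col"],o["uv"],o["c"],np.array(o["size"]),"z %.1f ang %.3f %.3f n%d"%(o["z"],o["ang"],o["dang"],o["n"]))
E
python3 show.py w0 w1
```

```text
w0 cell red [273.647 150.199] [ 463.504 -240.526] [14.467 50.108] z 12.5 ang -0.523 -0.531 n241
w0 cell red [210.258 233.278] [ 575.659 -335.666] [15.557 51.311] z 12.6 ang -2.179 -2.171 n209
w0 cradle red [490.966 244.86 ] [601.498  93.937] [32.799 64.991] z 8.5 ang -1.501 -1.407 n792
w0 cradle green [377.335 143.065] [446.619 -94.857] [33.914 72.654] z 8.5 ang -1.919 -1.897 n1284
w0 cradle green [113.206 235.201] [ 588.785 -483.3  ] [108.503 134.971] z -0.0 ang -0.054 -0.873 n1740
w0 cradle green [323.68  240.505] [ 594.16  -158.667] [33.297 71.7  ] z 8.5 ang -1.996 -1.930 n941
w1 cradle red [329.794 242.773] [598.361 249.976] [33.387 73.048] z 8.5 ang -1.965 -1.918 n933
w1 cradle red [226.391 244.651] [601.891  94.57 ] [33.689 74.288] z 8.6 ang -1.504 -1.405 n982
w1 cradle green [ 82.658 142.557] [446.615 -96.543] [33.446 72.446] z 8.7 ang -1.917 -1.860 n1256
w1 cell green [282.79  150.416] [462.487 168.693] [15.19  50.498] z 12.7 ang -0.882 -0.911 n238
w1 cell green [388.54 172.54] [483.639 315.445] [13.994 53.792] z 12.7 ang -2.027 -2.033 n211
w1 cradle green [ 56.033 239.984] [ 593.979 -160.733] [32.395 72.749] z 8.7 ang -1.999 -1.886 n920
```

Both views agree to within about 2 mm, and the sizes and heights match the ones given. I'll do one cell first, with the tips about 4 mm above its underside so they clear the lips when placing.

```bash
cat > job.py <<'E'
from seg import *
wrap=lambda a:(a+np.pi)%(2*np.pi)-np.pi
J=[((483.6,315.4),-2.03,(446.6,-95.7),-1.918),   # green far-left -> near green cradle
   ((462.5,168.7),-.89,(594.1,-159.7),-1.99),
   ((463.5,-240.5),-.527,(601.8,94.4),-1.503),
   ((575.7,-335.7),-2.177,(598.5,250.2),-1.965)]
def j6(p,a): return wrap(np.pi/2+np.arctan2(p[1],p[0])-a)
def do(k):
    c,ac,q,aq=J[k]
    f=min((0,np.pi),key=lambda f:max(abs(j6(c,ac+f)),abs(j6(q,aq+f))))
    print(k,"j6",j6(c,ac+f),j6(q,aq+f))
    oc,oq=down(ac+f),down(aq+f)
    r.movep([*c,110],oc); r.movel([*c,30]); r.movel([*c,4],max_speed=60); r.close(25)
    print(" width",r.get_grip_width(),"F",r.get_finger_force(),"tcp",r.get_ee_pos())
    r.movel([*c,100],max_speed=200); print(" lifted width",r.get_grip_width())
    r.movep([*q,100],oq); r.movel([*q,30]); g=r.movel([*q,13.3],max_speed=40,guard=6)
    print(" guard",g,r.get_ee_pos(),r.get_wrist_force()); r.open_gripper(); r.movel([*q,110],max_speed=200); print(" t",r.get_clock())
E
python3 - <<'E'
from job import *
do(0)
T=tool();p,d=r.snapshot("wrist");cv2.imwrite("pics/a0.png",p);np.savez("a0.npz",p=p,d=d,T=T)
E
python3 show.py a0
```

```text
0 j6 1.0371182254393965 0.1361103399823569
 width 0.15915651313977858 F 26.530517041683197 tcp [483.714 315.466   4.195]
 lifted width 0.1574067096085314
 guard True [446.491 -95.674  13.102] [-2.625 -0.227  8.837]
 t 12.025
a0 cradle red [323.825 329.123] [ 456.81  -234.218] [17.964 36.062] z 12.2 ang -0.528 -0.513 n624
a0 cradle green [258.41 185.13] [446.411 -96.071] [34.494 72.57 ] z 8.9 ang -1.919 -1.914 n3689
a0 cradle green [471.35  201.097] [ 594.125 -160.063] [33.263 72.572] z 8.6 ang -1.997 -1.904 n3912
```

View pics/a0.png

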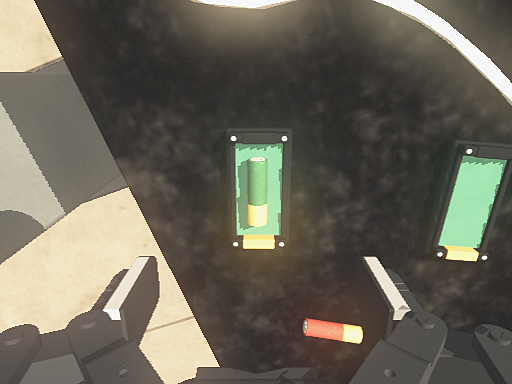

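The green cell lies flat and straight on the bed, about (258,190), with its yellow end at (257,215) towards the brass at (258,242). The method works, so I'll do the other three.

```bash
python3 - <<'E'
from job import *
for k in (1,2,3):
    do(k)
    p,d=r.snapshot("wrist");cv2.imwrite(f"pics/a{k}.png",p)
r.movep((440,60,330),down(np.pi)); p,d=r.snapshot("wrist"); cv2.imwrite("pics/f.png",p)
a=[cv2.imread(f"pics/a{k}.png")[60:310,130:390] for k in (1,2,3)]; cv2.imwrite("pics/m.png",np.hstack(a)); print(r.get_clock())
E
```

```text
1 j6 -0.3310361351886959 0.15660134694942318
 width 0.157268038664192 F 26.503675282001495 tcp [462.622 168.752   4.184]
 lifted width 0.15568346227837457
 guard True [ 594.017 -159.687   13.202] [0.01  0.501 7.209]
 t 19.3833
2 j6 -1.5224321067161708 0.08779850118213339
 width 0.15383031058700836 F 26.62748694419861 tcp [ 463.574 -240.545    4.179]
 lifted width 0.15686131923531668
 guard True [601.703  94.415  13.201] [-0.861 -0.06   6.762]
 t 27.3083
3 j6 0.07829124156226541 0.7901687518105933
 width 0.1564002863018344 F 26.61225199699402 tcp [ 575.804 -335.763    4.199]
 lifted width 0.15807827465459764
 guard True [598.394 250.147  13.19 ] [-1.274 -0.005  7.244]
 t 35.9917
38.0333
```

View pics/m.png

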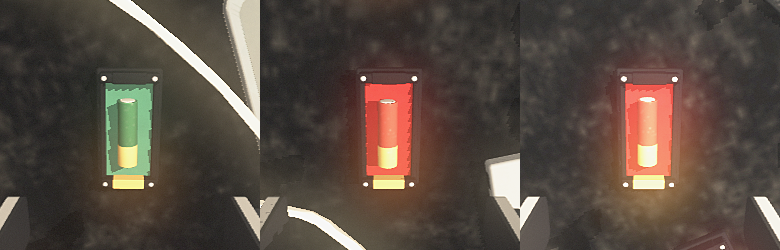

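View pics/f.png

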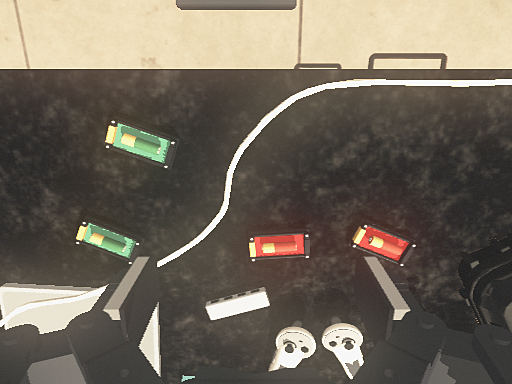

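The close-ups show the three cells straight in their cradles, each with its yellow end at the brass. In the overview the right-hand red cell at (380,242) is hard to make out, so I'll check it quickly.

```bash
python3 - <<'E'
import cv2
p=cv2.imread("pics/f.png")[215:275,240:425]; cv2.imwrite("pics/fz.png",cv2.resize(p,None,fx=4,fy=4,interpolation=cv2.INTER_CUBIC))
E
```

```text
(no output)
```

View pics/fz.png

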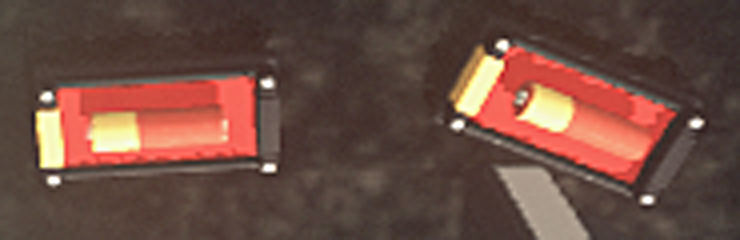

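Both red cells lie straight, with their yellow ends (110,130) and (550,108) towards the brass. I'm handing it in.

```bash
python3 -c "
from bench import r
print(r.sign_off())"
```

```text
the job is handed in; nothing more can be done
None
```

All four cells are charging, each flat and straight in a cradle of its own colour with its yellow end towards the brass contact; the hub and note block were not touched, and I handed it in at about 38 s.

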